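Set the rinsed tiles and the mixing pot out to dry

TASK

The cut tiles and the mixing pot have just been rinsed: set them out to dry. Lay every tile flat, glazed face up, in the black drying tray, each squarely inside a marked square of its own (any of the nine will do), and turn the pot over so that it stands mouth down, wholly on the rubber mat. Set things down rather than dropping them, and leave the glue bottle, trowel, tape measure and grout tub where they are.

Things in the scene. Friction and masses are not known exactly. Their poses are not given: they have to be found in the camera images.
- tray: Black plastic drying tray, fixed, 256 mm (its x) by 222 mm (its y), floor 4 mm thick with a lip 6 mm wide whose top is 8 mm above the bench. White outlines 60 mm square on the floor mark nine places: three rows 76 mm apart along x, three columns 61 mm apart along y. Origin: underside centre; z up.
- place_11 (a point): Centre of the marked square at x -76, y -61 mm of the tray, on the tray's floor (4 mm above the bench); axes as the tray's.
- place_12 (a point): Centre of the marked square at x -76, y 0 mm of the tray, on the tray's floor (4 mm above the bench); axes as the tray's.
- place_13 (a point): Centre of the marked square at x -76, y 61 mm of the tray, on the tray's floor (4 mm above the bench); axes as the tray's.
- place_21 (a point): Centre of the marked square at x 0, y -61 mm of the tray, on the tray's floor (4 mm above the bench); axes as the tray's.
- place_22 (a point): Centre of the marked square at x 0, y 0 mm of the tray, on the tray's floor (4 mm above the bench); axes as the tray's.
- place_23 (a point): Centre of the marked square at x 0, y 61 mm of the tray, on the tray's floor (4 mm above the bench); axes as the tray's.
- place_31 (a point): Centre of the marked square at x 76, y -61 mm of the tray, on the tray's floor (4 mm above the bench); axes as the tray's.
- place_32 (a point): Centre of the marked square at x 76, y 0 mm of the tray, on the tray's floor (4 mm above the bench); axes as the tray's.
- place_33 (a point): Centre of the marked square at x 76, y 61 mm of the tray, on the tray's floor (4 mm above the bench); axes as the tray's.
- tile1: One of up to eight alike cut tiles, at the start spread on a sheet of cardboard 3 mm thick; 48 mm square, 8 mm thick, 42 g, grey-green glazed face up, clay-coloured below. Origin: centre of its underside; x and y along its edges, z out of the glazed face. None from the start on if there is no such tile.
- tile2: One of up to eight alike cut tiles, at the start spread on a sheet of cardboard 3 mm thick; 48 mm square, 8 mm thick, 42 g, grey-green glazed face up, clay-coloured below. Origin: centre of its underside; x and y along its edges, z out of the glazed face. None from the start on if there is no such tile.
- tile3: One of up to eight alike cut tiles, at the start spread on a sheet of cardboard 3 mm thick; 48 mm square, 8 mm thick, 42 g, grey-green glazed face up, clay-coloured below. Origin: centre of its underside; x and y along its edges, z out of the glazed face. None from the start on if there is no such tile.
- tile4: One of up to eight alike cut tiles, at the start spread on a sheet of cardboard 3 mm thick; 48 mm square, 8 mm thick, 42 g, grey-green glazed face up, clay-coloured below. Origin: centre of its underside; x and y along its edges, z out of the glazed face. None from the start on if there is no such tile.
- tile5: One of up to eight alike cut tiles, at the start spread on a sheet of cardboard 3 mm thick; 48 mm square, 8 mm thick, 42 g, grey-green glazed face up, clay-coloured below. Origin: centre of its underside; x and y along its edges, z out of the glazed face. None from the start on if there is no such tile.
- tile6: One of up to eight alike cut tiles, at the start spread on a sheet of cardboard 3 mm thick; 48 mm square, 8 mm thick, 42 g, grey-green glazed face up, clay-coloured below. Origin: centre of its underside; x and y along its edges, z out of the glazed face. None from the start on if there is no such tile.
- tile7: One of up to eight alike cut tiles, at the start spread on a sheet of cardboard 3 mm thick; 48 mm square, 8 mm thick, 42 g, grey-green glazed face up, clay-coloured below. Origin: centre of its underside; x and y along its edges, z out of the glazed face. None from the start on if there is no such tile.
- tile8: One of up to eight alike cut tiles, at the start spread on a sheet of cardboard 3 mm thick; 48 mm square, 8 mm thick, 42 g, grey-green glazed face up, clay-coloured below. Origin: centre of its underside; x and y along its edges, z out of the glazed face. None from the start on if there is no such tile.
- pot: Light grey plastic mixing pot, a straight open cylinder 60 mm in diameter and 64 mm high, wall 3.5 mm, 60 to 130 g, no handle; it stands mouth up on the bench at the start. Origin: centre of the outside of its bottom; z runs along its axis to the mouth.
- mat: Fixed black rubber drip mat, 140 mm square, 3 mm thick. Origin: underside centre; z up.
- glue: White glue bottle, 48 mm in diameter, 95 mm high, standing on the bench: not part of the job. Origin: underside centre.
- trowel: Small margin trowel lying flat, 230 mm long along its y: steel blade 48 mm wide to +y, round wooden handle 28 mm thick to -y: not part of the job. Origin: underside, near the middle.
- tape: Grey tape measure 70 by 75 mm, 37 mm high: not part of the job. Origin: underside centre.
- grout: White tub with a grey lid, 80 mm in diameter, 55 mm high: not part of the job. Origin: underside centre.
There are look-alikes about, which are no part of the job. What is shaped like the tile5 but red or yellow is not meant. What is shaped like the tile8 but yellow is not meant.

How it is judged:
At the end, for the whole second after the job is handed in: Every tile present lies flat on the tray floor, glazed face up, its centre within 9 mm of the centre of a marked square and its edges within 0.15 rad of the tray's; the pot stands mouth down (within 0.14 rad) on the rubber mat, its axis within 42 mm of the mat's centre; all at rest ((horizontal distance between tile1 and place_11 below 0.009 m or horizontal distance between tile1 and place_12 below 0.009 m or horizontal distance between tile1 and place_13 below 0.009 m or horizontal distance between tile1 and place_21 below 0.009 m or horizontal distance between tile1 and place_22 below 0.009 m or horizontal distance between tile1 and place_23 below 0.009 m or horizontal distance between tile1 and place_31 below 0.009 m or horizontal distance between tile1 and place_32 below 0.009 m or horizontal distance between tile1 and place_33 below 0.009 m) and (angle between the x axis of tile1 and the x axis of tray, either way round below 0.15 rad or angle between the x axis of tile1 and the y axis of tray, either way round below 0.15 rad) and angle between each of tile1, tile2, tile3, tile4, tile5, tile6, tile7, tile8's own z axis and vertical below 0.1 rad and height (world z) of each of tile1, tile2, tile3, tile4, tile5, tile6, tile7, tile8 below 0.008 m and linear speed of each of tile1, tile2, tile3, tile4, tile5, tile6, tile7, tile8, pot below 0.02 m/s and (horizontal distance between tile2 and place_11 below 0.009 m or horizontal distance between tile2 and place_12 below 0.009 m or horizontal distance between tile2 and place_13 below 0.009 m or horizontal distance between tile2 and place_21 below 0.009 m or horizontal distance between tile2 and place_22 below 0.009 m or horizontal distance between tile2 and place_23 below 0.009 m or horizontal distance between tile2 and place_31 below 0.009 m or horizontal distance between tile2 and place_32 below 0.009 m or horizontal distance between tile2 and place_33 below 0.009 m) and (angle between the x axis of tile2 and the x axis of tray, either way round below 0.15 rad or angle between the x axis of tile2 and the y axis of tray, either way round below 0.15 rad) and (horizontal distance between tile3 and place_11 below 0.009 m or horizontal distance between tile3 and place_12 below 0.009 m or horizontal distance between tile3 and place_13 below 0.009 m or horizontal distance between tile3 and place_21 below 0.009 m or horizontal distance between tile3 and place_22 below 0.009 m or horizontal distance between tile3 and place_23 below 0.009 m or horizontal distance between tile3 and place_31 below 0.009 m or horizontal distance between tile3 and place_32 below 0.009 m or horizontal distance between tile3 and place_33 below 0.009 m) and (angle between the x axis of tile3 and the x axis of tray, either way round below 0.15 rad or angle between the x axis of tile3 and the y axis of tray, either way round below 0.15 rad) and (horizontal distance between tile4 and place_11 below 0.009 m or horizontal distance between tile4 and place_12 below 0.009 m or horizontal distance between tile4 and place_13 below 0.009 m or horizontal distance between tile4 and place_21 below 0.009 m or horizontal distance between tile4 and place_22 below 0.009 m or horizontal distance between tile4 and place_23 below 0.009 m or horizontal distance between tile4 and place_31 below 0.009 m or horizontal distance between tile4 and place_32 below 0.009 m or horizontal distance between tile4 and place_33 below 0.009 m) and (angle between the x axis of tile4 and the x axis of tray, either way round below 0.15 rad or angle between the x axis of tile4 and the y axis of tray, either way round below 0.15 rad) and (horizontal distance between tile5 and place_11 below 0.009 m or horizontal distance between tile5 and place_12 below 0.009 m or horizontal distance between tile5 and place_13 below 0.009 m or horizontal distance between tile5 and place_21 below 0.009 m or horizontal distance between tile5 and place_22 below 0.009 m or horizontal distance between tile5 and place_23 below 0.009 m or horizontal distance between tile5 and place_31 below 0.009 m or horizontal distance between tile5 and place_32 below 0.009 m or horizontal distance between tile5 and place_33 below 0.009 m) and (angle between the x axis of tile5 and the x axis of tray, either way round below 0.15 rad or angle between the x axis of tile5 and the y axis of tray, either way round below 0.15 rad) and (horizontal distance between tile6 and place_11 below 0.009 m or horizontal distance between tile6 and place_12 below 0.009 m or horizontal distance between tile6 and place_13 below 0.009 m or horizontal distance between tile6 and place_21 below 0.009 m or horizontal distance between tile6 and place_22 below 0.009 m or horizontal distance between tile6 and place_23 below 0.009 m or horizontal distance between tile6 and place_31 below 0.009 m or horizontal distance between tile6 and place_32 below 0.009 m or horizontal distance between tile6 and place_33 below 0.009 m) and (angle between the x axis of tile6 and the x axis of tray, either way round below 0.15 rad or angle between the x axis of tile6 and the y axis of tray, either way round below 0.15 rad) and (horizontal distance between tile7 and place_11 below 0.009 m or horizontal distance between tile7 and place_12 below 0.009 m or horizontal distance between tile7 and place_13 below 0.009 m or horizontal distance between tile7 and place_21 below 0.009 m or horizontal distance between tile7 and place_22 below 0.009 m or horizontal distance between tile7 and place_23 below 0.009 m or horizontal distance between tile7 and place_31 below 0.009 m or horizontal distance between tile7 and place_32 below 0.009 m or horizontal distance between tile7 and place_33 below 0.009 m) and (angle between the x axis of tile7 and the x axis of tray, either way round below 0.15 rad or angle between the x axis of tile7 and the y axis of tray, either way round below 0.15 rad) and (horizontal distance between tile8 and place_11 below 0.009 m or horizontal distance between tile8 and place_12 below 0.009 m or horizontal distance between tile8 and place_13 below 0.009 m or horizontal distance between tile8 and place_21 below 0.009 m or horizontal distance between tile8 and place_22 below 0.009 m or horizontal distance between tile8 and place_23 below 0.009 m or horizontal distance between tile8 and place_31 below 0.009 m or horizontal distance between tile8 and place_32 below 0.009 m or horizontal distance between tile8 and place_33 below 0.009 m) and (angle between the x axis of tile8 and the x axis of tray, either way round below 0.15 rad or angle between the x axis of tile8 and the y axis of tray, either way round below 0.15 rad) and angle between pot's own z axis and vertical above 3 rad and horizontal distance between pot and mat below 0.042 m and height (world z) of pot below 0.072 m); the robot touches nothing.
It fails at once if the glue bottle, trowel, tape measure or grout tub is knocked out of its place (moved more than 30 mm) (distance of any of glue, trowel, tape, grout from where it was at the start of the episode above 0.03 m).
It fails at once if a tile is dropped (falls freely by more than about 2 cm while over 3 cm above the bench) ((height (world z) of tile1 above 0.03 m and linear speed of tile1 above 0.6 m/s and contact force between tile1 and the fingers below 0.05 N and contact force between tile1 and anything else below 0.05 N) or (height (world z) of tile2 above 0.03 m and linear speed of tile2 above 0.6 m/s and contact force between tile2 and the fingers below 0.05 N and contact force between tile2 and anything else below 0.05 N) or (height (world z) of tile3 above 0.03 m and linear speed of tile3 above 0.6 m/s and contact force between tile3 and the fingers below 0.05 N and contact force between tile3 and anything else below 0.05 N) or (height (world z) of tile4 above 0.03 m and linear speed of tile4 above 0.6 m/s and contact force between tile4 and the fingers below 0.05 N and contact force between tile4 and anything else below 0.05 N) or (height (world z) of tile5 above 0.03 m and linear speed of tile5 above 0.6 m/s and contact force between tile5 and the fingers below 0.05 N and contact force between tile5 and anything else below 0.05 N) or (height (world z) of tile6 above 0.03 m and linear speed of tile6 above 0.6 m/s and contact force between tile6 and the fingers below 0.05 N and contact force between tile6 and anything else below 0.05 N) or (height (world z) of tile7 above 0.03 m and linear speed of tile7 above 0.6 m/s and contact force between tile7 and the fingers below 0.05 N and contact force between tile7 and anything else below 0.05 N) or (height (world z) of tile8 above 0.03 m and linear speed of tile8 above 0.6 m/s and contact force between tile8 and the fingers below 0.05 N and contact force between tile8 and anything else below 0.05 N)).
It fails at once if the pot is dropped (falls freely by more than about 2 cm while its bottom is over 9 cm above the bench) (height (world z) of pot above 0.09 m and linear speed of pot above 0.6 m/s and contact force between pot and the fingers below 0.05 N and contact force between pot and anything else below 0.05 N).
Of tile1, tile2, tile3, tile4, tile5, tile6, tile7, tile8 only 5 to 8 are there at a start; the rules pass over those that are not, and their reading is None.
At some moment in a run one of tile1, tile2, tile3, tile4, tile5, tile6, tile7, tile8, pot may be knocked a few centimetres aside while the robot is not near it.
It also fails if it takes over 210 s, if anything falls off the work surface, if the arm or the gripper's body presses on something with over 40 N, if the wrist force passes 120 N, or if a joint passes its speed limit or range.

ROBOT

A 6-joint arm with a two-finger parallel gripper is mounted at the origin on the work surface. World frame = base frame: x ahead of the robot, y to its left, z up, the work surface at z = 0. Lengths are in m, angles in rad, forces in N, time in s.
With the tool pointing down it reaches from about 0.375 to 0.9 m from the base axis. Payload 3.1 kg.
Tool frame: the origin (TCP) lies between the finger pads; the fingertips stand 14 mm ahead of it and the grasp point (between the pads) lies 5 mm behind it; z points along the fingers, y is the line along which they close (so a half turn about z gives the same grasp; the last joint's range is limited). The gripper opens to 85 mm and grips with 20 to 120 N. Pads are 22 mm wide; open, the fingers measure 114 mm over their backs; the gripper's body (76 mm by 85 mm) begins 54 mm behind the grasp point. The pads swing forward as they close: fully open they stand 13 mm farther back than shut.
Start: joints at [-0.178, 0.527, 1.433, -0, 1.181, -0.178], TCP at [0.625, 0, 0.245] pointing down, gripper open.
Joint ranges: [-3.08, 3.08], [-0.75, 2.2], [0.22, 2.44], [-1.43, 4.57], [0, 2.65], [-2.85, 2.85]. Speed limits (rad/s): [2.79, 2.79, 3.14, 3.14, 3.14, 3.14].

INTERFACE

Orientations are given as a unit quaternion [w, x, y, z].
In Python, from station import get_obs, snapshot, calibration, finish_job gives the robot as it stands. The module is installed in compiled form; this text tells all that it offers.
- The arm moves only by the tool apply_moves, never from a script. Its argument "series" is a list of rows, each a list of 4 numbers: the shift along the tool's x, y, z in cm, then the turn about the tool's z in degrees. In form: [[x, y, z, yaw], ...]. A call has 1 to 20 rows; each row is the pose to reach, as a shift and turn from the pose commanded when the call began, along the tool's axes at that moment; what a row does not reach only later rows make up. A row lasts 1/12 s, in which the tool goes at most 41.7 mm and 7.16 degrees, less where a joint would pass 70% of its speed; a pose out of reach is approached as far as the arm can. A call with a gripper value outside its range is refused whole. "grip" is the opening, from 0 (shut) to 1 (fully open), set as the call begins (left out, the last holds). The fingers move at their own pace and stop on an object; "force" is the grip in N (left out, the last holds). Time passes only in rows, so rows that repeat a pose let the fingers close. It gives the time, the measured TCP pose, the force, the opening and the grip force at its end, in the units of the state.
- get_obs(): the state, without advancing time (a new reading comes with each control period).
- snapshot(name): name is "scene" or "side" or "wrist"; returns the picture (420x560x3 uint8, red, green, blue); there is no depth.
- calibration(name): a dict with "camera_matrix" (3x3 intrinsics, pixels), "rvec" (rotation vector, rad) and "tvec" (3), from world to camera coordinates, as OpenCV has them. Camera axes: x right, y down, z forward; pixel columns grow to the right and rows downward; lengths in m; the calibration is good to about 2 mm. A picture is of the moment at which its call begins: read the wrist's pose just before it. calibration takes no time and is no camera call; for the wrist camera it gives the pose at the moment of the call.
- finish_job(): hands the job in; it is judged then, once.
The state is a dict: "time_s": time; "joint_positions": joint angles; "joint_velocities": joint speeds; "joint_efforts": joint torques, N m; "ee_pos": TCP position; "ee_rot": TCP orientation; "force": force on the tool from outside, world axes, zero at the start; "wrist_torque": the same for the moment, N m; "gripper_width": opening from 0.0 (shut) to 1.0 (fully open); "gripper_force": force on a finger pad.
Only numpy, scipy, OpenCV 4.12 (cv2) and the standard library are available. Lean on these libraries where they do the work, as an engineer would, in place of code of your own. Each camera call takes 0.05 s, during which the arm holds its last target. There are 200 camera calls.

## Working session

There is one attempt and no reset: what is moved stays moved. The work goes in short steps, Python scripts to look and compute and a tool call to move; the robot and the scene stay as the last step left them, time stands still between calls to the robot, and variables do not carry over. Pictures are saved under pics/ and viewed, at most 14 in all, crops included, and the job is handed in when it is done.

Besides the shell and the picture viewer there is one more tool, called after "Emit:" by a JSON object that holds its "api" and its "payload", one argument or row to a line. apply_moves: Moves the arm, as the interface text tells. Its arguments: {"type":"object","properties":{"series":{"type":"array"},"grip":{"type":"number"},"force":{"type":"number"}},"required":["series"]}

```bash
mkdir -p pics; python3 - <<'E'
from station import *
import cv2,numpy as np
print(get_obs())
for n in ["scene","side","wrist"]:
    c=calibration(n); R=cv2.Rodrigues(np.array(c["rvec"]))[0]
    print(n,np.round(c["camera_matrix"],1).tolist(),"cam pos",(-R.T@np.array(c["tvec"]).ravel()).round(3),R[2].round(2))
    cv2.imwrite(f"pics/{n}0.png",snapshot(n)[:,:,::-1])
E
```

```text
{'time_s': 0.0, 'joint_positions': array([-1.78531765e-01,  5.28467096e-01,  1.43391194e+00,  2.25081688e-05,
        1.18138801e+00, -1.78503384e-01]), 'joint_velocities': array([ 5.15010203e-04,  1.98807702e-03,  1.23587021e-03, -1.40805008e-04,
       -4.08157603e-05, -1.20426990e-03]), 'joint_efforts': array([ 2.50220628e-04, -4.42344439e+01, -1.78024775e+01, -2.06930472e-04,
        8.36740597e-03,  2.24214921e-05]), 'ee_pos': array([6.24313056e-01, 1.39553701e-04, 2.44329946e-01]), 'ee_rot': array([-8.98993861e-04,  7.07119426e-01,  7.07093300e-01, -6.11489411e-04]), 'force': array([ 0.71624691,  0.2374612 , -0.14692271]), 'wrist_torque': array([-0.06799841, -0.01564705,  0.00152827]), 'gripper_force': 0.0, 'gripper_width': 0.9980641929614651}
scene [[427.7, 0.0, 277.9], [0.0, 427.7, 211.5], [0.0, 0.0, 1.0]] cam pos [1.12  0.742 0.917] [-0.45 -0.57 -0.69]
side [[395.7, 0.0, 284.1], [0.0, 395.7, 206.9], [0.0, 0.0, 1.0]] cam pos [0.417 0.736 0.832] [ 0.13 -0.67 -0.73]
wrist [[297.5, 0.0, 278.6], [0.0, 297.5, 207.2], [0.0, 0.0, 1.0]] cam pos [0.625 0.085 0.372] [-0.   -0.32 -0.95]
```

View pics/scene0.png

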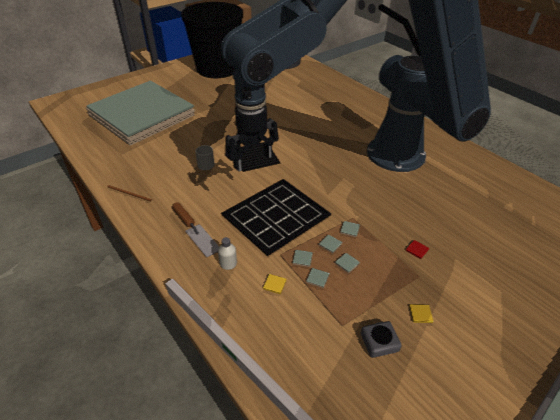

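View pics/side0.png

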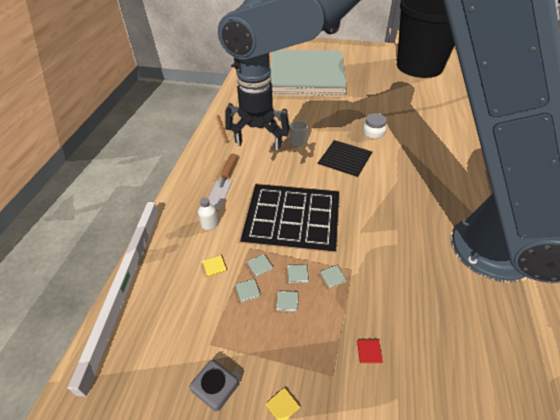

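Five grey-green tiles are visible: scene (350,228), (330,243), (302,258), (347,262), (318,277), and the same five in the side view. Look-alikes are yellow at side (214,265) and (283,405), red at side (370,350), and the stack of big sheets at side (308,70). The pot is at side (298,132), the mat at (345,157), the grout at (375,126) and the tray at (292,217). Next I'll rectify the images to measure positions.

```bash
cat > h.py <<'E'
from station import *
import cv2,numpy as np
X0,Y0,S=0.30,-0.35,1000.   # bird's-eye: col=(y1-y), row=(x1-x), 1 px/mm
X1,Y1=0.95,0.45
def P(n):
    c=calibration(n); R=cv2.Rodrigues(np.array(c["rvec"]))[0]
    return np.array(c["camera_matrix"]),R,np.array(c["tvec"]).ravel()
def proj(n,p):
    K,R,t=P(n); q=K@(R@np.array(p,float)+t); return q[:2]/q[2]
def bird(n,z,img):   # returns rectified plane z
    K,R,t=P(n)
    # px (c,r) -> world
    A=np.array([[0,-1/S,X1],[-1/S,0,Y1],[0,0,z],[0,0,1]])
    H=K@np.hstack([R,t[:,None]])@A
    return cv2.warpPerspective(img,np.linalg.inv(H),(int((Y1-Y0)*S),int((X1-X0)*S)))
def w(c,r): return np.array([X1-r/S,Y1-c/S])
def ray(n,uv,z):
    K,R,t=P(n); d=R.T@np.linalg.inv(K)@np.array([uv[0],uv[1],1.]); o=-R.T@t
    return (o+d*(z-o[2])/d[2])
def tiles(n,z=0.011):
    img=cv2.GaussianBlur(snapshot(n),(3,3),0); b=bird(n,z,img)
    hsv=cv2.cvtColor(b,cv2.COLOR_RGB2HSV)
    m=cv2.inRange(hsv,(38,18,70),(95,120,255)); m=cv2.morphologyEx(m,cv2.MORPH_OPEN,np.ones((9,9)))
    out=[]
    for c in cv2.findContours(m,cv2.RETR_EXTERNAL,cv2.CHAIN_APPROX_NONE)[0]:
        a=cv2.contourArea(c)
        if a<900 or a>4500: continue
        (cx,cy),(ww,hh),an=cv2.minAreaRect(c); p=w(cx,cy)
        # box edge direction in world (dx=-row, dy=-col): image angle an from col toward row
        e=np.array([-np.sin(np.radians(an)),-np.cos(np.radians(an))]); ya=(np.degrees(np.arctan2(e[1],e[0]))+45)%90-45
        out.append((p[0].round(4),p[1].round(4),round(ww),round(hh),round(float(ya),1),int(a)))
    return b,m,sorted(out)
E
python3 - <<'E'
from h import *
for n in ("side","scene"):
    b,m,o=tiles(n); cv2.imwrite(f"pics/b_{n}.png",b[:,:,::-1]); print(n,*o,sep="\n")
E
```

```text
side
(np.float64(0.4074), np.float64(0.1776), 45, 45, 33.7, 1850)
(np.float64(0.4943), np.float64(0.1858), 45, 45, 13.0, 1848)
(np.float64(0.505), np.float64(0.2656), 44, 45, 5.7, 1873)
(np.float64(0.5914), np.float64(0.1789), 45, 45, 39.8, 1852)
(np.float64(0.6034), np.float64(0.255), 45, 45, 29.7, 1870)
scene
(np.float64(0.4065), np.float64(0.174), 43, 44, 33.0, 1726)
(np.float64(0.4935), np.float64(0.1831), 43, 45, 11.3, 1767)
(np.float64(0.5042), np.float64(0.2625), 44, 44, 4.8, 1791)
(np.float64(0.5913), np.float64(0.1755), 43, 44, 40.1, 1721)
(np.float64(0.6031), np.float64(0.2519), 44, 45, 30.5, 1762)
```

View pics/b_side.png

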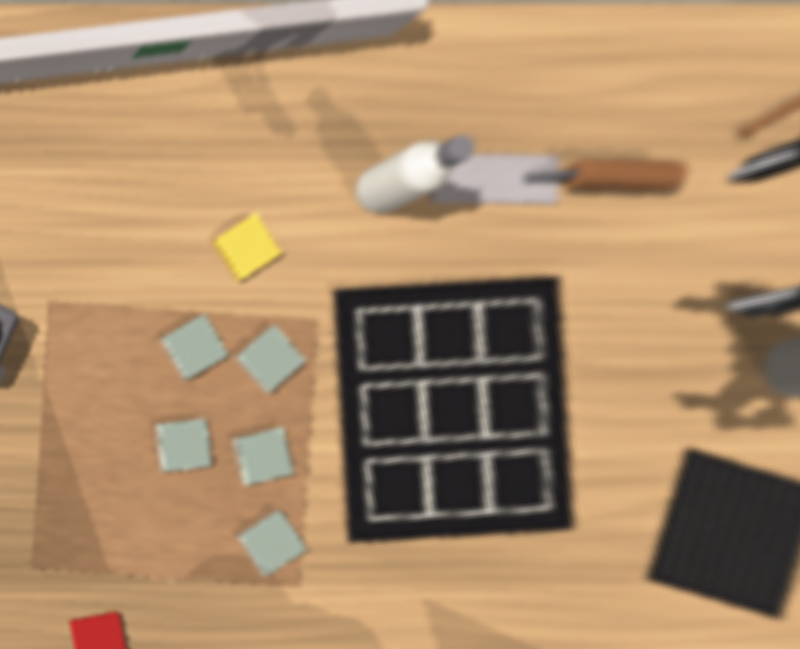

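```bash
sed -i 's/X0,Y0,S=0.30,-0.35/X0,Y0,S=0.30,-0.45/' h.py; python3 - <<'E'
from h import *
for n in ("side","scene"):
    img=snapshot(n)
    for z in (0.008,0.003):
        b=bird(n,z,img); m=(b.max(2)<62).astype(np.uint8)*255
        m[:, :300]=0
        m=cv2.morphologyEx(m,cv2.MORPH_CLOSE,np.ones((15,15))); m=cv2.morphologyEx(m,cv2.MORPH_OPEN,np.ones((25,25)))
        for c in cv2.findContours(m,cv2.RETR_EXTERNAL,cv2.CHAIN_APPROX_NONE)[0]:
            if cv2.contourArea(c)>8000:
                (cx,cy),s,an=cv2.minAreaRect(c); print(n,z,w(cx,cy).round(4),np.round(s),round(an,1),cv2.contourArea(c))
    b=bird(n,0.004,img); g=b.min(2); m=cv2.inRange(g,110,255); m[:, :340]=0;m[:,565:]=0;m[:290]=0;m[535:]=0
    pts=cv2.findNonZero(m); (cx,cy),s,an=cv2.minAreaRect(pts); print(n,"white",w(cx,cy).round(4),np.round(s),round(an,1))
s=cv2.resize(snapshot("scene")[120:220,150:300],None,fx=5,fy=5,interpolation=cv2.INTER_CUBIC)
wr=snapshot("wrist"); wr=cv2.resize(wr,(467,350))
o=np.zeros((500,750,3),np.uint8); o[:]=s; cv2.imwrite("pics/pot_scene.png",o[:,:,::-1])
E
```

```text
side 0.008 [ 0.4168 -0.2868] [134. 134.] 16.7 17053.0
side 0.008 [ 0.5414 -0.0055] [252. 222.] 86.7 55090.5
side 0.008 [ 0.7155 -0.4196] [ 76. 196.] 16.6 9037.5
side 0.003 [ 0.4171 -0.2929] [136. 135.] 16.8 17259.5
side 0.003 [ 0.5421 -0.0102] [254. 224.] 86.7 55753.0
side 0.003 [ 0.7171 -0.4232] [ 69. 195.] 16.6 8170.5
side white [ 0.535 -0.002] [224. 238.] 0.0
scene 0.008 [ 0.4075 -0.331 ] [211. 236.] 90.0 37504.0
scene 0.008 [ 0.5893 -0.3651] [219.  83.] 36.8 11367.5
scene 0.008 [ 0.5413 -0.01  ] [260. 228.] 86.6 58120.5
scene 0.003 [ 0.406  -0.3335] [208. 231.] 90.0 36571.0
scene 0.003 [ 0.5881 -0.3682] [215.  83.] 37.2 11111.0
scene 0.003 [ 0.5379 -0.0141] [261. 229.] 86.7 58817.0
scene white [0.5367 0.0156] [209. 123.] 86.3
```

View pics/wrist0.png

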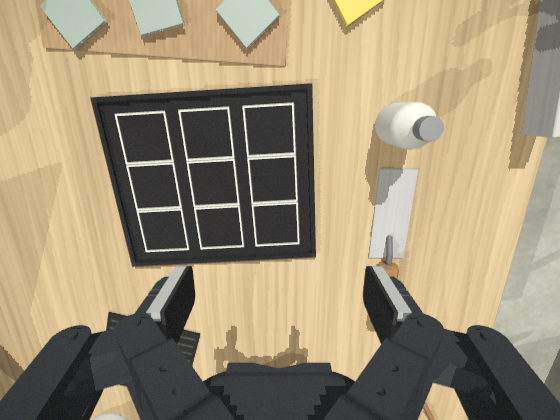

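View pics/pot_scene.png

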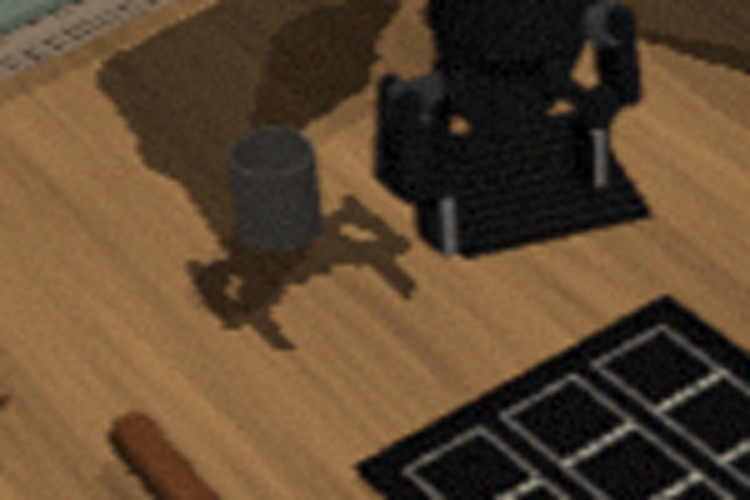

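```bash
python3 - <<'E'
from h import *
print(ray("scene",(204.6,150.8),0.064),ray("scene",(205.5,163.5),0.027))
im=snapshot("side")[100:180,250:400]; cv2.imwrite("pics/pot_side.png",cv2.resize(im,None,fx=5,fy=5,interpolation=cv2.INTER_CUBIC)[:,:,::-1])
# tray in wrist
print(ray("wrist",(93,99),0.008),ray("wrist",(312,85),.008),ray("wrist",(315,258),.008),ray("wrist",(134,266),.008))
b,m,o=tiles("wrist"); print(o)
E
```

```text
[ 0.58214033 -0.35501277  0.064     ] [ 0.59435899 -0.33638751  0.027     ]
[0.41150394 0.09227182 0.008     ] [0.66333532 0.1072407  0.008     ] [ 0.67544341 -0.11330419  0.008     ] [ 0.42467611 -0.12559719  0.008     ]
[(np.float64(0.4079), np.float64(0.1769), 47, 47, 32.9, 1659)]
```

View pics/pot_side.png

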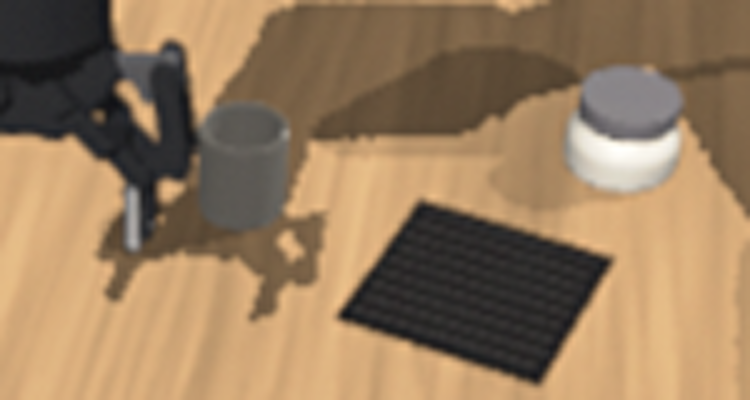

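```bash
python3 - <<'E'
from h import *
print(ray("side",(299,125.6),0.064))
for p in [(0.588,-0.345,0),(0.588,-0.345,0.064)]: print(proj("scene",p),proj("side",p))
E
```

```text
[ 0.58082223 -0.35348469  0.064     ]
[206.67059322 167.85526117] [296.10550513 142.43078904]
[204.61265908 152.79459478] [296.43846335 126.84020522]
```

Pot measured at about (0.581, -0.354), tray centre at (0.542, -0.008) with yaw 3.4°, mat centre at (0.417, -0.295). The tool can't tilt. So I'll turn the pot by letting it pivot in a light grip, pushing it twice against the tray's -y lip.

Emit:
{"api": "apply_moves", "payload": {
  "series": [
    [-4, -0.5, 0, -3.4],
    [-8, -1, 0, -3.4],
    [-12, -1.5, 0, -3.4],
    [-16, -2, 2, -3.4],
    [-20, -2.5, 4, -3.4],
    [-24, -3, 6, -3.4],
    [-28, -3.5, 8, -3.4],
    [-32, -4.3, 10, -3.4],
    [-35.4, -4.3, 11, -3.4],
    [-35.4, -4.3, 11, -3.4],
    [-35.4, -4.3, 11, -3.4],
    [-35.4, -4.3, 11, -3.4],
    [-35.4, -4.3, 11, -3.4]
  ],
  "grip": 1,
  "force": 20
}}

```text
time_s: 1.63
ee_pos: [0.5824, -0.3523, 0.1359]
ee_rot: [-0.0, 0.685, 0.728, 0.0]
force: [0.3, 0.3, 0.2]
gripper_width: 1.002
gripper_force: 0.0
```

```bash
python3 - <<'E'
from h import *
o=get_obs(); print(o["ee_pos"],o["ee_rot"],o["time_s"])
a=snapshot("side")[60:200,220:400]; b=snapshot("scene")[60:200,120:300]
cv2.imwrite("pics/abovepot.png",np.hstack([cv2.resize(i,(400,311),interpolation=cv2.INTER_CUBIC) for i in (a,b)])[:,:,::-1])
E
```

```text
[ 0.58237012 -0.35234653  0.13592811] [-1.43972211e-04  6.85410832e-01  7.28156484e-01  3.26281521e-04] 1.6333
```

View pics/abovepot.png

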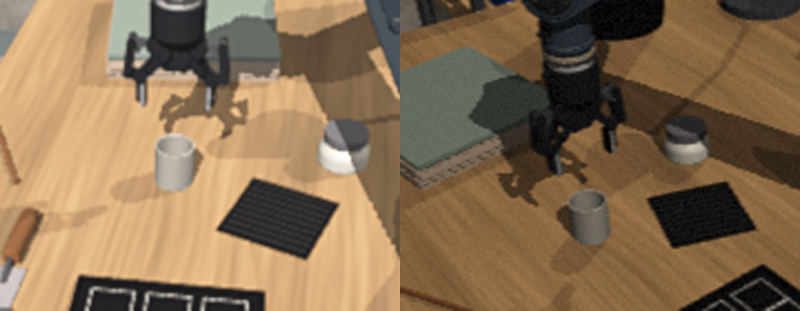

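Emit:
{"api": "apply_moves", "payload": {
  "series": [
    [-0.2, -0.1, 3, 0],
    [-0.2, -0.1, 6, 0],
    [-0.2, -0.1, 8.5, 0],
    [-0.2, -0.1, 10.3, 0],
    [-0.2, -0.1, 10.3, 0],
    [-0.2, -0.1, 10.3, 0],
    [-0.2, -0.1, 10.3, 0]
  ]
}}

```text
time_s: 2.32
ee_pos: [0.5824, -0.3558, 0.034]
ee_rot: [0.001, 0.685, 0.728, 0.0]
force: [-0.2, 0.2, -0.4]
gripper_width: 1.0
gripper_force: 0.0
```

Emit:
{"api": "apply_moves", "payload": {
  "series": [
    [0, 0, 0, 0],
    [0, 0, 0, 0],
    [0, 0, 0, 0],
    [0, 0, 0, 0],
    [0, 0, 0, 0],
    [0, 0, 0, 0],
    [0, 0, 0, 0],
    [0, 0, 0, 0],
    [0, 0, 0, 0],
    [0, 0, 0, 0]
  ],
  "grip": 0.2,
  "force": 20
}}

```text
time_s: 3.15
ee_pos: [0.5822, -0.3566, 0.0345]
ee_rot: [0.002, 0.686, 0.728, 0.0]
force: [0.1, 1.4, 6.3]
gripper_width: 0.699
gripper_force: 21.9
```

```bash
cat > pic.py <<'E'
from h import *
import sys
# python pic.py out x y z : crops around world point in both cams
out,x,y,z=sys.argv[1],*map(float,sys.argv[2:5]); L=[]
for n in ("side","scene"):
    u,v=proj(n,(x,y,z)).astype(int); u=min(max(u,70),490); v=min(max(v,60),360)
    L.append(cv2.resize(snapshot(n)[v-60:v+60,u-70:u+70],(400,343),interpolation=cv2.INTER_CUBIC))
cv2.imwrite(out,np.hstack(L)[:,:,::-1])
E
python3 pic.py pics/grip1.png 0.58 -0.353 0.04
```

```text
(no output)
```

View pics/grip1.png

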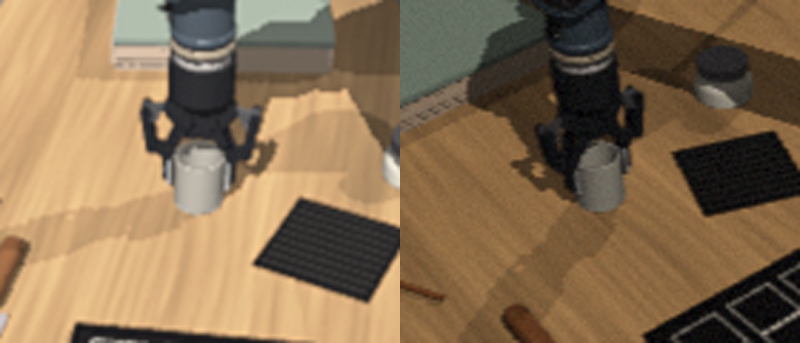

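Emit:
{"api": "apply_moves", "payload": {
  "series": [
    [0, 0, -0.5, 0],
    [2, 0, -0.5, 0],
    [5, 0, -0.5, 0],
    [8, 0, -0.5, 0],
    [11, 0, -0.5, 0],
    [14, 0, -0.5, 0],
    [16, 0, -0.5, 0],
    [18, 0, -0.5, 0],
    [19.5, 0, -0.5, 0],
    [19.5, 0, -0.5, 0],
    [19.5, 0, -0.5, 0],
    [19.5, 0, -0.5, 0],
    [19.5, 0, -0.5, 0]
  ]
}}

```text
time_s: 4.33
ee_pos: [0.5701, -0.1629, 0.0375]
ee_rot: [0.001, 0.686, 0.727, 0.0]
force: [-0.0, 0.0, -1.4]
gripper_width: 0.7
gripper_force: 22.0
```

Emit:
{"api": "apply_moves", "payload": {
  "series": [
    [0.5, 0, 0, 0],
    [1, 0, 0, 0],
    [1.5, 0, 0, 0],
    [1.5, 0, 0, 0],
    [1.5, 0, 0, 0]
  ]
}}

```text
time_s: 4.75
ee_pos: [0.5688, -0.1469, 0.0374]
ee_rot: [0.0, 0.685, 0.728, -0.0]
force: [-1.4, -3.8, -1.3]
gripper_width: 0.7
gripper_force: 22.3
```

Emit:
{"api": "apply_moves", "payload": {
  "series": [
    [0.4, 0, -0.25, 0],
    [0.8, 0, -0.4, 0],
    [1.3, 0, -0.6, 0],
    [1.7, 0, -0.7, 0],
    [2.1, 0, -0.8, 0],
    [2.5, 0, -0.9, 0],
    [2.9, 0, -0.9, 0],
    [3.3, 0, -0.9, 0],
    [3.7, 0, -0.85, 0],
    [3.7, 0, -0.85, 0],
    [3.7, 0, -0.85, 0]
  ]
}}

```text
time_s: 5.67
ee_pos: [0.5659, -0.1093, 0.0459]
ee_rot: [-0.001, 0.686, 0.728, -0.0]
force: [-2.3, -3.4, 2.0]
gripper_width: 0.678
gripper_force: 21.6
```

```bash
python3 pic.py pics/tip1.png 0.566 -0.115 0.05
```

View pics/tip1.png

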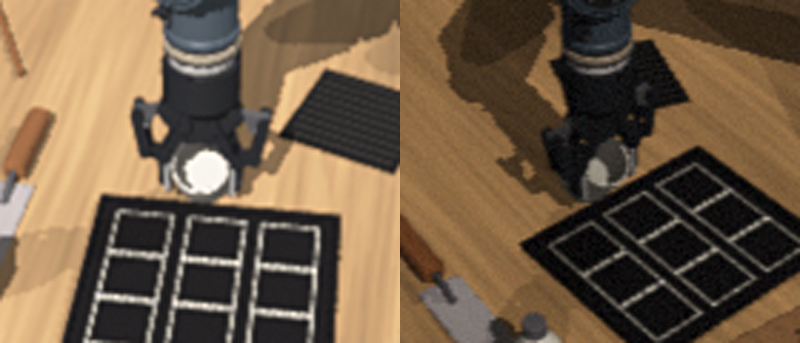

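Emit:
{"api": "apply_moves", "payload": {
  "series": [
    [0.4, 0, 0.1, 0],
    [0.8, 0, 0.2, 0],
    [1.2, 0, 0.35, 0],
    [1.6, 0, 0.55, 0],
    [2.0, 0, 0.75, 0],
    [2.3, 0, 0.95, 0],
    [2.6, 0, 1.25, 0],
    [2.9, 0, 1.55, 0],
    [3.1, 0, 1.85, 0],
    [3.1, 0, 1.85, 0],
    [3.1, 0, 1.85, 0]
  ]
}}

```text
time_s: 6.68
ee_pos: [0.5645, -0.077, 0.0271]
ee_rot: [-0.001, 0.686, 0.728, 0.0]
force: [-1.4, 1.7, 4.4]
gripper_width: 0.676
gripper_force: 21.4
```

```bash
python3 pic.py pics/tip2.png 0.566 -0.09 0.04
```

```text
(no output)
```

View pics/tip2.png

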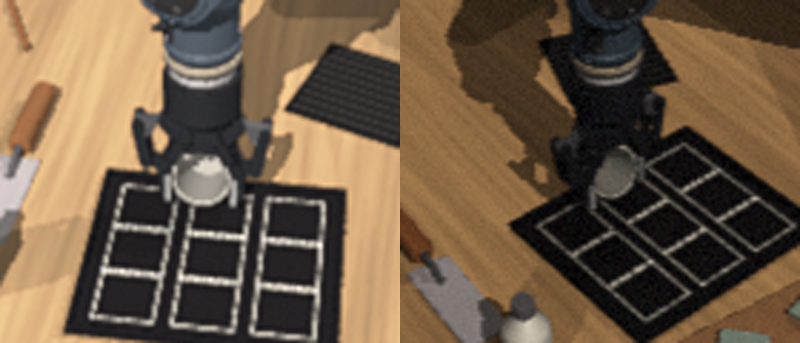

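Emit:
{"api": "apply_moves", "payload": {
  "series": [
    [0, 0, -1.5, 0],
    [0, 0, -3, 0],
    [-3, 0, -3, 0],
    [-6, 0, -3, 0],
    [-9, 0, -3, 0],
    [-12, 0, -3, 0],
    [-12, 0, -2, 0],
    [-12, 0, -1, 0],
    [-12, 0, 0, 0],
    [-12, 0, 0.4, 0],
    [-12, 0, 0.7, 0],
    [-12, 0, 0.7, 0],
    [-12, 0, 0.7, 0]
  ]
}}

```text
time_s: 7.87
ee_pos: [0.5716, -0.197, 0.02]
ee_rot: [-0.0, 0.685, 0.728, -0.0]
force: [1.1, -0.0, -1.0]
gripper_width: 0.676
gripper_force: 22.2
```

```bash
python3 pic.py pics/lay1.png 0.57 -0.19 0.03
```

```text
(no output)
```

View pics/lay1.png

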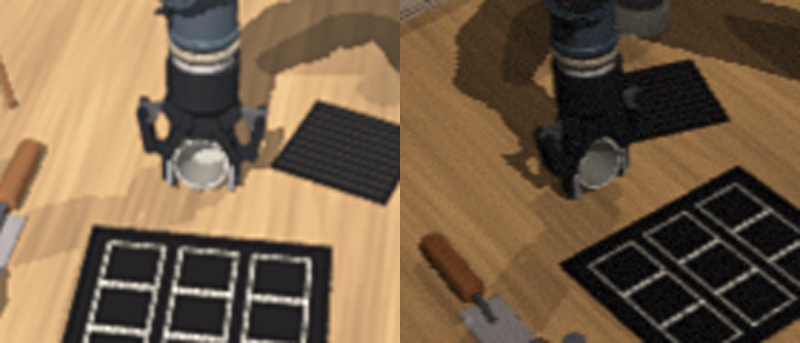

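Emit:
{"api": "apply_moves", "payload": {
  "series": [
    [0, 0, 0, 0],
    [0, 0, 0, 0],
    [0, 0, 0, 0],
    [0, 0, 0, 0],
    [0, 0, 0, 0],
    [0, 0, -0.3, 0],
    [0, 0, -0.6, 0],
    [0, 0, -0.6, 0],
    [0, 0, -0.6, 0]
  ],
  "grip": 0.9
}}

```text
time_s: 8.72
ee_pos: [0.5721, -0.1985, 0.0268]
ee_rot: [0.001, 0.686, 0.728, 0.0]
force: [0.1, 0.1, 1.1]
gripper_width: 0.904
gripper_force: 0.2
```

```bash
python3 - <<'E'
from h import *
P1=[]
for n,c in (("side",(201,162)),("scene",(202,163))):
    u,v=proj(n,(0.57,-0.19,0.03)).astype(int); px=(u-70+c[0]*140/400,v-60+c[1]*120/343); P1.append(px)
    print(n,px,ray(n,px,0.033))
E
python3 pic.py pics/lay2.png 0.57 -0.19 0.03
```

```text
side (np.float64(293.35), np.float64(161.67638483965015)) [ 0.57308121 -0.20405028  0.033     ]
scene (np.float64(235.7), np.float64(178.0262390670554)) [ 0.5594948  -0.20178665  0.033     ]
```

View pics/lay2.png

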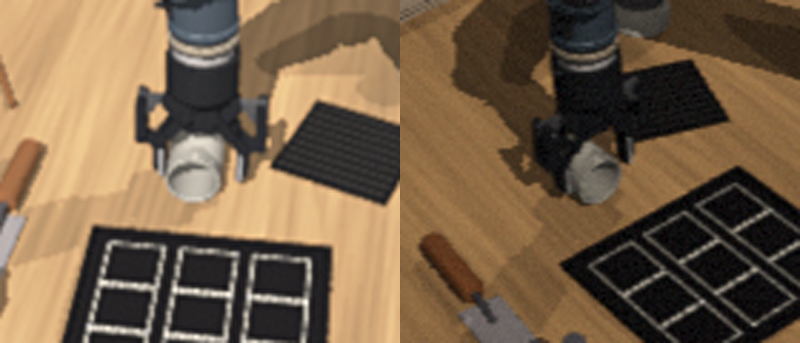

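```bash
python3 - <<'E'
from h import *
A=[];B=[]
for n,c in (("side",(194,181)),("scene",(199,177))):
    u,v=proj(n,(0.57,-0.19,0.03)).astype(int); px=(u-70+c[0]*140/400,v-60+c[1]*120/343)
    print(n,px,ray(n,px,0.030))
    K,R,t=P(n); d=R.T@np.linalg.inv(K)@np.array([*px,1.]); o=-R.T@t; M=np.eye(3)-np.outer(d,d)/(d@d); A.append(M);B.append(M@o)
print(np.linalg.solve(sum(A),sum(B)))
E
```

```text
side (np.float64(290.9), np.float64(168.32361516034985)) [ 0.57557361 -0.17504203  0.03      ]
scene (np.float64(234.65), np.float64(182.92419825072886)) [ 0.57419777 -0.18607421  0.03      ]
[ 0.57592751 -0.18110886  0.02960757]
```

Emit:
{"api": "apply_moves", "payload": {
  "series": [
    [-0.5, 0, 0, 0],
    [-1, 0, 0.1, 0],
    [-1.5, 0, 0.2, 0],
    [-2, 0.3, 0.2, 0],
    [-2, 0.3, 0.2, 0],
    [-2, 0.3, 0.2, 0]
  ]
}}

```text
time_s: 9.32
ee_pos: [0.5761, -0.2188, 0.0242]
ee_rot: [0.0, 0.686, 0.727, 0.0]
force: [-0.1, 0.8, 0.3]
gripper_width: 0.9
gripper_force: 0.0
```

Emit:
{"api": "apply_moves", "payload": {
  "series": [
    [0, 0, 0, 0],
    [0, 0, 0, 0],
    [0, 0, 0, 0],
    [0, 0, 0, 0],
    [0, 0, 0, 0],
    [0, 0, 0, 0],
    [0, 0, 0, 0],
    [0, 0, 0, 0]
  ],
  "grip": 0.2,
  "force": 20
}}

```text
time_s: 9.98
ee_pos: [0.5761, -0.2181, 0.0245]
ee_rot: [0.0, 0.686, 0.728, 0.0]
force: [0.1, 0.2, 2.2]
gripper_width: 0.699
gripper_force: 21.5
```

Emit:
{"api": "apply_moves", "payload": {
  "series": [
    [0, 0, -0.3, 0],
    [1, 0, -0.3, 0],
    [2, 0, -0.3, 0],
    [3, 0, -0.3, 0],
    [4, 0, -0.3, 0],
    [5, 0, -0.3, 0],
    [6, 0, -0.3, 0],
    [6, 0, -0.3, 0],
    [6, 0, -0.3, 0]
  ]
}}

```text
time_s: 10.73
ee_pos: [0.5725, -0.1579, 0.0276]
ee_rot: [0.001, 0.685, 0.728, -0.0]
force: [-1.0, -2.9, -2.3]
gripper_width: 0.701
gripper_force: 22.0
```

Emit:
{"api": "apply_moves", "payload": {
  "series": [
    [0.3, 0, 0, 0],
    [0.6, 0, 0, 0],
    [0.9, 0, 0, 0],
    [0.9, 0, 0, 0],
    [0.9, 0, 0, 0]
  ]
}}

```text
time_s: 11.15
ee_pos: [0.5732, -0.1544, 0.0293]
ee_rot: [0.004, 0.684, 0.729, -0.002]
force: [-5.0, -16.3, 7.9]
gripper_width: 0.699
gripper_force: 22.3
```

Emit:
{"api": "apply_moves", "payload": {
  "series": [
    [0.1, 0, -0.45, 0],
    [0.3, 0, -0.95, 0],
    [0.7, 0, -1.3, 0],
    [1.25, 0, -1.6, 0],
    [1.8, 0, -1.85, 0],
    [2.4, 0, -2.0, 0],
    [2.4, 0, -2.0, 0]
  ]
}}

```text
time_s: 11.73
ee_pos: [0.5706, -0.1251, 0.048]
ee_rot: [0.001, 0.685, 0.728, -0.0]
force: [-2.2, -3.7, 2.4]
gripper_width: 0.686
gripper_force: 21.1
```

Emit:
{"api": "apply_moves", "payload": {
  "series": [
    [0.4, 0, -0.1, 0],
    [0.8, 0, -0.1, 0],
    [1.2, 0, -0.1, 0],
    [1.6, 0, -0.05, 0],
    [2.0, 0, 0, 0],
    [2.4, 0, 0.1, 0],
    [2.8, 0, 0.3, 0],
    [3.2, 0, 0.5, 0],
    [3.5, 0, 0.7, 0],
    [3.5, 0, 0.9, 0],
    [3.5, 0, 0.9, 0],
    [3.5, 0, 0.9, 0]
  ]
}}

```text
time_s: 12.73
ee_pos: [0.5685, -0.0893, 0.0398]
ee_rot: [-0.0, 0.686, 0.728, 0.001]
force: [-1.6, 1.9, 10.3]
gripper_width: 0.686
gripper_force: 22.2
```

```bash
python3 pic.py pics/tip3.png 0.57 -0.09 0.05
```

```text
(no output)
```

View pics/tip3.png

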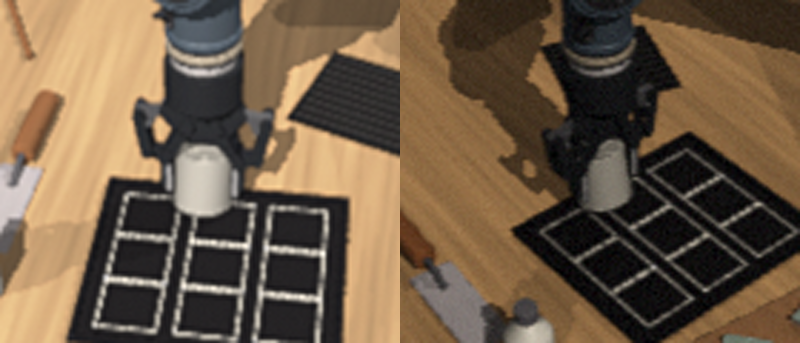

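Emit:
{"api": "apply_moves", "payload": {
  "series": [
    [0, 0, -2, 0],
    [0, 0, -4, 0],
    [-3, -2.4, -5, 0],
    [-6, -4.8, -5, 0],
    [-9, -7.2, -5, 0],
    [-12, -9.6, -5, 0],
    [-15, -12, -5, 0],
    [-18, -14.4, -5, 0],
    [-20.6, -16.4, -5, 0],
    [-20.6, -16.4, -5, 0],
    [-20.6, -16.4, -4, 0],
    [-20.6, -16.4, -2.5, 0],
    [-20.6, -16.4, -1.2, 0],
    [-20.6, -16.4, -0.4, 0],
    [-20.6, -16.4, 0.1, 0],
    [-20.6, -16.4, 0.4, 0],
    [-20.6, -16.4, 0.4, 0]
  ]
}}

```text
time_s: 14.25
ee_pos: [0.4168, -0.3034, 0.0346]
ee_rot: [-0.001, 0.685, 0.728, 0.001]
force: [-0.9, 3.1, 4.8]
gripper_width: 0.679
gripper_force: 22.0
```

Emit:
{"api": "apply_moves", "payload": {
  "series": [
    [0, 0, 0.2, 0],
    [0, 0, 0.4, 0],
    [0, 0, 0.6, 0],
    [0, 0, 0.6, 0],
    [0, 0, 0.6, 0]
  ]
}}

```text
time_s: 14.67
ee_pos: [0.4165, -0.3015, 0.0312]
ee_rot: [-0.002, 0.686, 0.728, 0.001]
force: [-0.7, 12.1, 26.0]
gripper_width: 0.68
gripper_force: 21.0
```

Emit:
{"api": "apply_moves", "payload": {
  "series": [
    [0, 0, -0.2, 0],
    [0, 0, -0.4, 0],
    [0, 0, -0.4, 0],
    [0, 0, -0.4, 0],
    [0, 0, -0.4, 0],
    [0, 0, -2, 0],
    [0, 0, -4, 0],
    [0, 0, -7, 0],
    [0, 0, -10, 0],
    [0, 0, -14, 0],
    [4, 0, -14, 0],
    [8, 0, -14, 0],
    [12, 0, -14, 0],
    [16, 0, -14, 0],
    [20, 0, -14, 0],
    [20, 0, -14, 0]
  ],
  "grip": 1
}}

```text
time_s: 16.0
ee_pos: [0.4008, -0.0989, 0.1676]
ee_rot: [-0.005, 0.684, 0.73, -0.0]
force: [-0.5, 0.2, -0.1]
gripper_width: 1.003
gripper_force: 0.0
```

```bash
cat > pot.py <<'E'
from h import *
# fit cylinder axis centre + tilt to silhouette on the mat
def sil(n,c,tx,ty,shape,h=.064,r=.03,z0=.003):
    a=np.linspace(0,2*np.pi,60); ax=np.array([tx,ty,1]);ax/=np.linalg.norm(ax)
    e1=np.cross(ax,[0,1,0]);e1/=np.linalg.norm(e1);e2=np.cross(ax,e1)
    ring=np.outer(np.cos(a),e1)*r+np.outer(np.sin(a),e2)*r
    p=np.vstack([ring,ring+ax*h]); p[:,2]+=z0-p[:,2].min(); p[:,:2]+=c
    q=np.array([proj(n,i) for i in p]).astype(np.float32); m=np.zeros(shape,np.uint8)
    cv2.fillConvexPoly(m,cv2.convexHull(q).astype(np.int32),1); return m
def obs(n,c):
    im=snapshot(n); hsv=cv2.cvtColor(im,cv2.COLOR_RGB2HSV)
    m=((hsv[...,1]<70)&(hsv[...,2]>75)).astype(np.uint8)
    u,v=proj(n,(c[0],c[1],.035)).astype(int); k=np.zeros_like(m); k[v-32:v+32,u-26:u+26]=1
    return m*k
from scipy.optimize import differential_evolution
def fit(c0):
    O={n:obs(n,c0) for n in ("side","scene")}
    for n in O: print(n,O[n].sum())
    f=lambda p:sum(np.sum(O[n]!=sil(n,(p[0],p[1]),p[2],p[3],O[n].shape)) for n in O)
    b=[(c0[0]-.03,c0[0]+.03),(c0[1]-.03,c0[1]+.03),(-.6,.6),(-.6,.6)]
    r=differential_evolution(f,b,maxiter=12,popsize=8,seed=1); return r.x.round(3),r.fun,f([*r.x[:2],0,0])
if __name__=="__main__": print(fit((0.416,-0.29)))
E
python3 pot.py; python3 - <<'E'
from h import *
for n in ("side","scene","wrist"): print(n,*tiles(n)[2],sep="\n")
E
```

```text
side 501
scene 170
side
(np.float64(0.4074), np.float64(0.1774), 45, 45, 33.7, 1851)
(np.float64(0.4943), np.float64(0.1861), 45, 45, 13.0, 1841)
(np.float64(0.5051), np.float64(0.2656), 45, 45, 5.4, 1875)
(np.float64(0.5913), np.float64(0.1788), 45, 45, 40.2, 1851)
(np.float64(0.6035), np.float64(0.2548), 45, 45, 29.7, 1865)
scene
(np.float64(0.4063), np.float64(0.1738), 43, 44, 33.7, 1703)
(np.float64(0.4934), np.float64(0.1829), 44, 45, 12.5, 1788)
(np.float64(0.5044), np.float64(0.2624), 44, 44, 5.4, 1790)
(np.float64(0.5912), np.float64(0.1754), 43, 44, 40.1, 1724)
(np.float64(0.6028), np.float64(0.2518), 44, 44, 29.1, 1772)
wristTraceback (most recent call last):
    calc_energies = list(
        self._mapwrapper(self.func, parameters_pop[0:S])
    )
    return self.f(x, *self.args)
           ~~~~~~^^^^^^^^^^^^^^^
  File "pot.py", line 19, in <lambda>
    f=lambda p:sum(np.sum(O[n]!=sil(n,(p[0],p[1]),p[2],p[3],O[n].shape)) for n in O)
               ~~~^^^^^^^^^^^^^^^^^^^^^^^^^^^^^^^^^^^^^^^^^^^^^^^^^^^^^^^^^^^^^^^^^^
  File "pot.py", line 19, in <genexpr>
    f=lambda p:sum(n
[... 364 characters left out ...]
q[:2]/q[2]
          ~^^^
  File "h.py", line 6, in P
    c=calibration(n); R=cv2.Rodrigues(np.array(c["rvec"]))[0]
ValueError: time passes only in moves, steps and waits

The above exception was the direct cause of the following exception:

Traceback (most recent call last):
  File "pot.py", line 22, in <module>
    if __name__=="__main__": print(fit((0.416,-0.29)))
                                   ~~~^^^^^^^^^^^^^^^
  File "pot.py", line 21, in fit
    r=differential_evolution(f,b,maxiter=12,popsize=8,seed=1); return r.x.round(3),r.fun,f([*r.x[:2],0,0])
RuntimeError: The map-like callable must be of the form f(func, iterable), returning a sequence of numbers the same length as 'iterable'
```

```bash
sed -i 's/^def P(n):/_C={}\ndef P(n):\n    if n!="wrist" and n in _C: return _C[n]\n    _C[n]=_P(n); return _C[n]\ndef _P(n):/' h.py
python3 - <<'E'
from h import *
T=[(.407,.1757,33.5),(.494,.1845,12.5),(.591,.177,40.1),(.5047,.264,5.4),(.603,.253,29.7)]
G=[(.4697,-.0734,3.4),(.4625,.0484,3.4),(.6143,.0574,3.4),(.542,-.008,3.4),(.6215,-.0644,3.4)]
def d(a,b):
    f=np.radians(a[2]); dx,dy=b[0]-a[0],b[1]-a[1]
    return [round(float(i),2) for i in (100*(-np.sin(f)*dx+np.cos(f)*dy),100*(np.cos(f)*dx+np.sin(f)*dy),a[2]-b[2])]
p=(.4008,-.0989,3.4)
for t,g in zip(T,G): print("pick",d(p,t),"place",d(t,g)); p=g
E
python3 pot.py
```

```text
pick [27.37, 2.25, -30.1] place [-24.23, -8.52, 30.1]
pick [25.6, 3.96, -9.1] place [-12.61, -6.02, 9.1]
pick [12.08, 13.59, -36.7] place [-10.65, -5.92, 36.7]
pick [21.27, -9.72, -2.0] place [-27.43, 1.15, 2.0]
pick [25.69, 7.64, -26.3] place [-28.49, -14.12, 26.3]
side 595
scene 178Traceback (most recent call last):
  File "pot.py", line 22, in <module>
    if __name__=="__main__": print(fit((0.416,-0.29)))
                                   ~~~^^^^^^^^^^^^^^^
  File "pot.py", line 21, in fit
    r=differential_evolution(f,b,maxiter=12,popsize=8,seed=1); return r.x.round(3),r.fun,f([*r.x[:2],0,0])
                                                                                         ~^^^^^^^^^^^^^^^^
  File "pot.py", line 19, in <lambda>
    f=lambda p:sum(np.sum(O[n]!=sil(n,(p[0],p[1]),p[2],p[3],O[n].shape)) for n in O)
               ~~~^^^^^^^^^^^^^^^^^^^^^^^^^^^^^^^^^^^^^^^^^^^^^^^^^^^^^^^^^^^^^^^^^^
  File "pot.py", line 19, in <genexpr>
    f=lambda p:sum(np.sum(O[n]!=sil(n,(p[0],p[1]),p[2],p[3],O[n].shape)) for n in O)
                                ~~~^^^^^^^^^^^^^^^^^^^^^^^^^^^^^^^^^^^^
  File "pot.py", line 4, in sil
    a=np.linspace(0,2*np.pi,60); ax=np.array([tx,ty,1]);ax/=np.linalg.norm(ax)
                                                        ^^^^^^^^^^^^^^^^^^^^^^
numpy._core._exceptions._UFuncOutputCastingError: Cannot cast ufunc 'divide' output from dtype('float64') to dtype('int64') with casting rule 'same_kind'
```

Emit:
{"api": "apply_moves", "payload": {
  "series": [
    [3.9, 0.3, 0, -5],
    [7.8, 0.6, 1, -10],
    [11.7, 1, 2, -15],
    [15.6, 1.3, 4, -20],
    [19.5, 1.6, 6, -25],
    [23.4, 1.9, 8, -30.1],
    [27.4, 2.2, 10, -30.1],
    [27.4, 2.2, 11.5, -30.1],
    [27.4, 2.2, 13, -30.1],
    [27.4, 2.2, 14, -30.1],
    [27.4, 2.2, 15, -30.1],
    [27.4, 2.2, 15, -30.1],
    [27.4, 2.2, 15, -30.1]
  ],
  "grip": 0.74,
  "force": 30
}}

```text
time_s: 17.43
ee_pos: [0.411, 0.1681, 0.0178]
ee_rot: [-0.0, 0.474, 0.88, -0.0]
force: [-0.2, -0.6, 0.8]
gripper_width: 0.739
gripper_force: 0.0
```

Emit:
{"api": "apply_moves", "payload": {
  "series": [
    [0, 0, 0, 0],
    [0, 0, 0, 0],
    [0, 0, 0, 0],
    [0, 0, 0, 0],
    [0, 0, 0, 0],
    [0, 0, 0, 0],
    [0, 0, -0.4, 0],
    [0, 0, -1, 0],
    [0, 0, -1, 0]
  ],
  "grip": 0.3
}}

```text
time_s: 18.18
ee_pos: [0.4109, 0.169, 0.0292]
ee_rot: [0.0, 0.473, 0.881, 0.0]
force: [-0.2, 0.5, -0.4]
gripper_width: 0.547
gripper_force: 30.8
```

```bash
sed -i 's/np.array(\[tx,ty,1\])/np.array([tx,ty,1.])/' pot.py; python3 pic.py pics/t1.png 0.407 0.176 0.02; python3 pot.py
```

```text
side 2288
scene 439
(array([ 0.422, -0.297, -0.194,  0.059]), np.float64(2010.0), np.int64(2066))
```

View pics/t1.png

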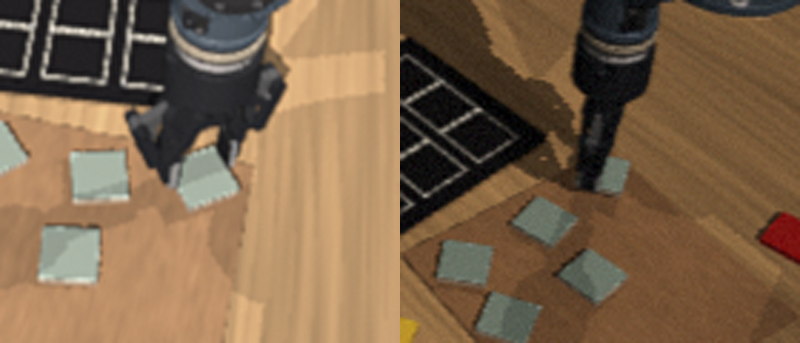

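Emit:
{"api": "apply_moves", "payload": {
  "series": [
    [0, 0, -2, 0],
    [0, 0, -4, 0],
    [-3.5, -1.3, -4, 5],
    [-7, -2.6, -4, 10],
    [-10.5, -3.9, -4, 15],
    [-14, -5.2, -4, 20],
    [-17.5, -6.5, -4, 25],
    [-21, -7.8, -4, 30],
    [-24.1, -8.9, -3.5, 30.1],
    [-24.1, -8.9, -2.5, 30.1],
    [-24.1, -8.9, -1.5, 30.1],
    [-24.1, -8.9, -0.5, 30.1],
    [-24.1, -8.9, 0.3, 30.1],
    [-24.1, -8.9, 0.7, 30.1],
    [-24.1, -8.9, 0.95, 30.1],
    [-24.1, -8.9, 0.95, 30.1],
    [-24.1, -8.9, 0.95, 30.1]
  ]
}}

```text
time_s: 19.8
ee_pos: [0.4679, -0.0795, 0.0199]
ee_rot: [-0.001, 0.685, 0.729, -0.001]
force: [-3.6, 0.1, 14.8]
gripper_width: 0.549
gripper_force: 32.7
```

Emit:
{"api": "apply_moves", "payload": {
  "series": [
    [0, 0, 0, 0],
    [0, 0, 0, 0],
    [0, 0, 0, 0],
    [0, 0, -0.5, 0],
    [0, 0, -2, 0],
    [0, 0, -5, 0],
    [0, 0, -5, 0],
    [0, 0, -5, 0],
    [0, 0, -5, 0]
  ],
  "grip": 0.66
}}

```text
time_s: 20.55
ee_pos: [0.4694, -0.0812, 0.0688]
ee_rot: [0.0, 0.686, 0.728, 0.0]
force: [0.5, -0.6, -0.3]
gripper_width: 0.659
gripper_force: 0.0
```

```bash
cat > nxt.py <<'E'
from h import *
import sys
# nxt.py x y phi : tool-frame delta (cm, deg) from measured pose to world target
o=get_obs(); q=o["ee_rot"]; p=o["ee_pos"]
f=np.degrees(np.arctan2(-(2*q[1]**2-1),2*q[1]*q[2]))
x,y,ph=map(float,sys.argv[1:4]); a=np.radians(f); dx,dy=x-p[0],y-p[1]
print("phi %.1f z %.4f"%(f,p[2]),"->",np.round([100*(-np.sin(a)*dx+np.cos(a)*dy),100*(np.cos(a)*dx+np.sin(a)*dy)],2),round(f-ph,1))
E
python3 nxt.py .494 .1845 12.5
python3 - <<'E'
from h import *
for n in ("side","scene"): print(n,*tiles(n,0.012)[2],sep="\n")
E
```

```text
phi 3.4 z 0.0688 -> [26.37  4.03] -9.1
side
(np.float64(0.4695), np.float64(-0.0695), 49, 47, 0.0, 2110)
(np.float64(0.494), np.float64(0.1866), 44, 45, 12.5, 1836)
(np.float64(0.505), np.float64(0.2662), 44, 45, 6.3, 1867)
(np.float64(0.5911), np.float64(0.1794), 45, 45, 41.2, 1850)
(np.float64(0.6031), np.float64(0.2556), 45, 45, 29.7, 1862)
scene
(np.float64(0.4661), np.float64(-0.0742), 48, 46, 3.2, 2058)
(np.float64(0.494), np.float64(0.1838), 43, 44, 12.5, 1766)
(np.float64(0.505), np.float64(0.2629), 44, 44, 6.7, 1796)
(np.float64(0.5918), np.float64(0.1764), 43, 44, 41.4, 1715)
(np.float64(0.6038), np.float64(0.2527), 44, 44, 31.0, 1763)
```

Emit:
{"api": "apply_moves", "payload": {
  "series": [
    [3.8, 0.6, 0, -1.5],
    [7.6, 1.2, 0, -3],
    [11.4, 1.8, 0, -4.5],
    [15.2, 2.4, 0, -6],
    [19, 3, 0, -7.5],
    [22.8, 3.5, 0, -9.1],
    [26.4, 4.0, 0.5, -9.1],
    [26.4, 4.0, 2, -9.1],
    [26.4, 4.0, 3.5, -9.1],
    [26.4, 4.0, 4.6, -9.1],
    [26.4, 4.0, 5.1, -9.1],
    [26.4, 4.0, 5.1, -9.1],
    [26.4, 4.0, 5.1, -9.1],
    [26.4, 4.0, 5.1, -9.1]
  ],
  "grip": 0.74
}}

```text
time_s: 21.82
ee_pos: [0.4941, 0.1841, 0.0181]
ee_rot: [0.0, 0.626, 0.78, 0.0]
force: [0.6, 0.2, -0.2]
gripper_width: 0.74
gripper_force: 0.0
```

Emit:
{"api": "apply_moves", "payload": {
  "series": [
    [0, 0, 0, 0],
    [0, 0, 0, 0],
    [0, 0, 0, 0],
    [0, 0, 0, 0],
    [0, 0, 0, 0],
    [0, 0, 0, 0],
    [0, 0, -1, 0],
    [0, 0, -3, 0],
    [0, 0, -4, 0],
    [0, 0, -4, 0],
    [0, 0, -4, 0],
    [0, 0, -4, 0]
  ],
  "grip": 0.3
}}

```text
time_s: 22.82
ee_pos: [0.4935, 0.1846, 0.0576]
ee_rot: [-0.0, 0.626, 0.78, -0.0]
force: [-0.5, -0.2, -0.1]
gripper_width: 0.547
gripper_force: 31.1
```

```bash
python3 nxt.py .4625 .0484 3.4
```

```text
phi 12.5 z 0.0576 -> [-12.63  -5.97] 9.1
```

Emit:
{"api": "apply_moves", "payload": {
  "series": [
    [-3, -1.5, 0, 3],
    [-6, -3, 0, 6],
    [-9, -4.5, 0, 9.1],
    [-12, -5.8, 0, 9.1],
    [-12.6, -6, 0.5, 9.1],
    [-12.6, -6, 1.5, 9.1],
    [-12.6, -6, 2.4, 9.1],
    [-12.6, -6, 3.1, 9.1],
    [-12.6, -6, 3.5, 9.1],
    [-12.6, -6, 3.75, 9.1],
    [-12.6, -6, 3.75, 9.1],
    [-12.6, -6, 3.75, 9.1]
  ]
}}

```text
time_s: 23.82
ee_pos: [0.4624, 0.0495, 0.0201]
ee_rot: [-0.0, 0.685, 0.728, -0.0]
force: [0.2, -0.3, 0.1]
gripper_width: 0.549
gripper_force: 31.1
```

Emit:
{"api": "apply_moves", "payload": {
  "series": [
    [0, 0, 0, 0],
    [0, 0, 0, 0],
    [0, 0, 0, 0],
    [0, 0, -0.5, 0],
    [0, 0, -2, 0],
    [0, 0, -5, 0],
    [0, 0, -5, 0],
    [0, 0, -5, 0],
    [0, 0, -5, 0]
  ],
  "grip": 0.66
}}

```text
time_s: 24.57
ee_pos: [0.4624, 0.0486, 0.0705]
ee_rot: [0.0, 0.686, 0.728, 0.0]
force: [0.4, -0.0, 0.1]
gripper_width: 0.661
gripper_force: 0.0
```

```bash
python3 nxt.py .5913 .178 41
python3 - <<'E'
from h import *
for n in ("side","scene"): print(n,*tiles(n,0.012)[2],sep="\n")
E
```

```text
phi 3.4 z 0.0705 -> [12.16 13.63] -37.6
side
(np.float64(0.464), np.float64(0.051), 50, 46, 0.0, 2068)
(np.float64(0.5049), np.float64(0.2661), 44, 45, 6.3, 1871)
(np.float64(0.591), np.float64(0.1795), 45, 45, 39.8, 1854)
(np.float64(0.6031), np.float64(0.2556), 45, 45, 29.7, 1855)
scene
(np.float64(0.4612), np.float64(0.0461), 47, 46, 2.5, 2015)
(np.float64(0.5049), np.float64(0.2627), 44, 45, 6.0, 1800)
(np.float64(0.5918), np.float64(0.176), 44, 44, 39.8, 1723)
(np.float64(0.6035), np.float64(0.2526), 44, 45, 30.6, 1763)
```

Emit:
{"api": "apply_moves", "payload": {
  "series": [
    [2.4, 2.7, 0, -6],
    [4.8, 5.4, 0, -12],
    [7.2, 8.1, 0, -18],
    [9.6, 10.8, 0, -24],
    [12.2, 13.6, 0, -30],
    [12.2, 13.6, 0.5, -36.8],
    [12.2, 13.6, 2, -36.8],
    [12.2, 13.6, 3.5, -36.8],
    [12.2, 13.6, 4.8, -36.8],
    [12.2, 13.6, 5.25, -36.8],
    [12.2, 13.6, 5.25, -36.8],
    [12.2, 13.6, 5.25, -36.8],
    [12.2, 13.6, 5.25, -36.8]
  ],
  "grip": 0.74
}}

```text
time_s: 25.75
ee_pos: [0.5914, 0.1783, 0.0182]
ee_rot: [0.0, 0.421, 0.907, 0.0]
force: [0.4, 0.1, 0.5]
gripper_width: 0.741
gripper_force: 0.0
```

Emit:
{"api": "apply_moves", "payload": {
  "series": [
    [0, 0, 0, 0],
    [0, 0, 0, 0],
    [0, 0, 0, 0],
    [0, 0, 0, 0],
    [0, 0, 0, 0],
    [0, 0, 0, 0],
    [0, 0, -1, 0],
    [0, 0, -3, 0],
    [0, 0, -4, 0],
    [0, 0, -4, 0],
    [0, 0, -4, 0],
    [0, 0, -4, 0]
  ],
  "grip": 0.3
}}

```text
time_s: 26.75
ee_pos: [0.5905, 0.1784, 0.0574]
ee_rot: [-0.0, 0.421, 0.907, -0.0]
force: [-0.1, -0.5, -1.1]
gripper_width: 0.544
gripper_force: 31.0
```

```bash
python3 nxt.py .6143 .0574 3.4
```

```text
phi 40.2 z 0.0574 -> [-10.78  -5.99] 36.8
```

Emit:
{"api": "apply_moves", "payload": {
  "series": [
    [-2.2, -1.2, 0, 6],
    [-4.4, -2.4, 0, 12],
    [-6.6, -3.6, 0, 18],
    [-8.8, -4.8, 0, 24],
    [-10.8, -6, 0, 30],
    [-10.8, -6, 0, 36.8],
    [-10.8, -6, 1, 36.8],
    [-10.8, -6, 2, 36.8],
    [-10.8, -6, 3, 36.8],
    [-10.8, -6, 3.5, 36.8],
    [-10.8, -6, 3.75, 36.8],
    [-10.8, -6, 3.75, 36.8],
    [-10.8, -6, 3.75, 36.8]
  ]
}}

```text
time_s: 27.83
ee_pos: [0.613, 0.0582, 0.0198]
ee_rot: [-0.002, 0.685, 0.729, -0.001]
force: [-2.8, 0.1, 4.3]
gripper_width: 0.549
gripper_force: 32.5
```

Emit:
{"api": "apply_moves", "payload": {
  "series": [
    [0, 0, 0, 0],
    [0, 0, 0, 0],
    [0, 0, 0, 0],
    [0, 0, -0.5, 0],
    [0, 0, -2, 0],
    [0, 0, -5, 0],
    [0, 0, -5, 0],
    [0, 0, -5, 0],
    [0, 0, -5, 0]
  ],
  "grip": 0.66
}}

```text
time_s: 28.58
ee_pos: [0.6148, 0.0573, 0.0705]
ee_rot: [0.0, 0.686, 0.728, 0.0]
force: [-0.5, -0.6, 0.3]
gripper_width: 0.662
gripper_force: 0.0
```

```bash
python3 nxt.py .505 .2645 5.8
python3 - <<'E'
from h import *
for n in ("side","scene"): print(n,*tiles(n,0.012)[2],sep="\n")
E
```

```text
phi 3.4 z 0.0705 -> [21.34 -9.73] -2.4
side
(np.float64(0.4632), np.float64(0.0511), 49, 45, 3.8, 2042)
(np.float64(0.4685), np.float64(-0.0695), 49, 47, 0.0, 2137)
(np.float64(0.505), np.float64(0.2661), 44, 45, 6.3, 1871)
(np.float64(0.6031), np.float64(0.2556), 45, 45, 29.7, 1858)
(np.float64(0.6145), np.float64(0.0583), 49, 45, 3.4, 2082)
scene
(np.float64(0.4611), np.float64(0.0463), 47, 46, 3.0, 2030)
(np.float64(0.5051), np.float64(0.2631), 44, 44, 6.6, 1793)
(np.float64(0.6037), np.float64(0.2525), 44, 45, 30.6, 1766)
(np.float64(0.612), np.float64(0.0541), 47, 46, 1.8, 2043)
```

Emit:
{"api": "apply_moves", "payload": {
  "series": [
    [3.6, -1.6, 0, -0.5],
    [7.2, -3.2, 0, -1],
    [10.8, -4.8, 0, -1.5],
    [14.4, -6.4, 0, -2],
    [18, -8.1, 0, -2.4],
    [21.3, -9.7, 0, -2.4],
    [21.3, -9.7, 0.5, -2.4],
    [21.3, -9.7, 2, -2.4],
    [21.3, -9.7, 3.5, -2.4],
    [21.3, -9.7, 4.8, -2.4],
    [21.3, -9.7, 5.25, -2.4],
    [21.3, -9.7, 5.25, -2.4],
    [21.3, -9.7, 5.25, -2.4],
    [21.3, -9.7, 5.25, -2.4]
  ],
  "grip": 0.74
}}

```text
time_s: 29.85
ee_pos: [0.506, 0.2639, 0.0181]
ee_rot: [0.0, 0.671, 0.742, 0.0]
force: [0.6, 0.1, 0.5]
gripper_width: 0.743
gripper_force: 0.0
```

Emit:
{"api": "apply_moves", "payload": {
  "series": [
    [0, 0, 0, 0],
    [0, 0, 0, 0],
    [0, 0, 0, 0],
    [0, 0, 0, 0],
    [0, 0, 0, 0],
    [0, 0, 0, 0],
    [0, 0, -1, 0],
    [0, 0, -3, 0],
    [0, 0, -4, 0],
    [0, 0, -4, 0],
    [0, 0, -4, 0],
    [0, 0, -4, 0]
  ],
  "grip": 0.3
}}

```text
time_s: 30.85
ee_pos: [0.505, 0.2641, 0.0575]
ee_rot: [-0.0, 0.67, 0.742, -0.0]
force: [-1.0, -0.6, -0.1]
gripper_width: 0.545
gripper_force: 31.0
```

```bash
python3 nxt.py .542 -.008 3.4
```

```text
phi 5.8 z 0.0575 -> [-27.44   0.93] 2.4
```

Emit:
{"api": "apply_moves", "payload": {
  "series": [
    [-3.9, 0.1, 0, 0.4],
    [-7.8, 0.3, 0, 0.8],
    [-11.7, 0.4, 0, 1.2],
    [-15.6, 0.5, 0, 1.6],
    [-19.5, 0.7, 0, 2],
    [-23.4, 0.8, 0, 2.4],
    [-27.4, 0.9, 0, 2.4],
    [-27.4, 0.9, 1, 2.4],
    [-27.4, 0.9, 2, 2.4],
    [-27.4, 0.9, 3, 2.4],
    [-27.4, 0.9, 3.5, 2.4],
    [-27.4, 0.9, 3.75, 2.4],
    [-27.4, 0.9, 3.75, 2.4],
    [-27.4, 0.9, 3.75, 2.4]
  ]
}}

```text
time_s: 32.02
ee_pos: [0.5413, -0.0059, 0.02]
ee_rot: [-0.001, 0.685, 0.729, -0.0]
force: [-0.3, 0.1, -0.8]
gripper_width: 0.543
gripper_force: 31.0
```

Emit:
{"api": "apply_moves", "payload": {
  "series": [
    [0, 0, 0, 0],
    [0, 0, 0, 0],
    [0, 0, 0, 0],
    [0, 0, -0.5, 0],
    [0, 0, -2, 0],
    [0, 0, -5, 0],
    [0, 0, -5, 0],
    [0, 0, -5, 0],
    [0, 0, -5, 0]
  ],
  "grip": 0.66
}}

```text
time_s: 32.77
ee_pos: [0.542, -0.0076, 0.0706]
ee_rot: [0.0, 0.686, 0.728, 0.0]
force: [0.5, -1.0, -1.1]
gripper_width: 0.658
gripper_force: 0.0
```

```bash
python3 nxt.py .6034 .254 29.8
python3 - <<'E'
from h import *
for n in ("side","scene"): print(n,*tiles(n,0.012)[2],sep="\n")
E
```

```text
phi 3.4 z 0.0706 -> [25.75  7.68] -26.4
side
(np.float64(0.4635), np.float64(0.051), 49, 46, 0.0, 2050)
(np.float64(0.4695), np.float64(-0.0695), 51, 47, 0.0, 2159)
(np.float64(0.5422), np.float64(-0.0049), 50, 46, 2.7, 2055)
(np.float64(0.6031), np.float64(0.2556), 45, 45, 29.7, 1856)
(np.float64(0.614), np.float64(0.0585), 48, 45, 0.0, 1967)
scene
(np.float64(0.4615), np.float64(0.0465), 47, 45, 4.8, 2007)
(np.float64(0.5401), np.float64(-0.0088), 48, 46, 2.2, 2071)
(np.float64(0.6037), np.float64(0.2524), 44, 45, 29.1, 1758)
(np.float64(0.612), np.float64(0.0544), 47, 45, 1.8, 1995)
```

Emit:
{"api": "apply_moves", "payload": {
  "series": [
    [3.7, 1.1, 0, -5],
    [7.4, 2.2, 0, -10],
    [11.1, 3.3, 0, -15],
    [14.8, 4.4, 0, -20],
    [18.5, 5.5, 0, -25],
    [22.2, 6.6, 0, -26.4],
    [25.7, 7.7, 0, -26.4],
    [25.7, 7.7, 0.5, -26.4],
    [25.7, 7.7, 2, -26.4],
    [25.7, 7.7, 3.5, -26.4],
    [25.7, 7.7, 4.8, -26.4],
    [25.7, 7.7, 5.25, -26.4],
    [25.7, 7.7, 5.25, -26.4],
    [25.7, 7.7, 5.25, -26.4],
    [25.7, 7.7, 5.25, -26.4]
  ],
  "grip": 0.74
}}

```text
time_s: 34.12
ee_pos: [0.6042, 0.2533, 0.0183]
ee_rot: [0.0, 0.502, 0.865, 0.0]
force: [0.5, -0.3, -0.1]
gripper_width: 0.745
gripper_force: 0.0
```

Emit:
{"api": "apply_moves", "payload": {
  "series": [
    [0, 0, 0, 0],
    [0, 0, 0, 0],
    [0, 0, 0, 0],
    [0, 0, 0, 0],
    [0, 0, 0, 0],
    [0, 0, 0, 0],
    [0, 0, -1, 0],
    [0, 0, -3, 0],
    [0, 0, -4, 0],
    [0, 0, -4, 0],
    [0, 0, -4, 0],
    [0, 0, -4, 0]
  ],
  "grip": 0.3
}}

```text
time_s: 35.12
ee_pos: [0.6031, 0.2535, 0.0574]
ee_rot: [-0.0, 0.501, 0.865, -0.0]
force: [-0.1, -0.6, -1.0]
gripper_width: 0.545
gripper_force: 31.0
```

```bash
python3 nxt.py .6215 -.0644 3.4
```

```text
phi 29.8 z 0.0574 -> [-28.5 -14.2] 26.4
```

Emit:
{"api": "apply_moves", "payload": {
  "series": [
    [-3.6, -1.8, 0, 3.3],
    [-7.2, -3.6, 0, 6.6],
    [-10.8, -5.4, 0, 9.9],
    [-14.4, -7.2, 0, 13.2],
    [-18, -9, 0, 16.5],
    [-21.6, -10.8, 0, 19.8],
    [-25.2, -12.6, 0, 23.1],
    [-28.5, -14.2, 0, 26.4],
    [-28.5, -14.2, 1, 26.4],
    [-28.5, -14.2, 2, 26.4],
    [-28.5, -14.2, 3, 26.4],
    [-28.5, -14.2, 3.5, 26.4],
    [-28.5, -14.2, 3.75, 26.4],
    [-28.5, -14.2, 3.75, 26.4],
    [-28.5, -14.2, 3.75, 26.4]
  ]
}}

```text
time_s: 36.37
ee_pos: [0.6208, -0.0623, 0.0199]
ee_rot: [-0.001, 0.685, 0.729, -0.001]
force: [-1.8, 0.6, 2.3]
gripper_width: 0.547
gripper_force: 32.4
```

Emit:
{"api": "apply_moves", "payload": {
  "series": [
    [0, 0, 0, 0],
    [0, 0, 0, 0],
    [0, 0, 0, 0],
    [0, 0, -0.5, 0],
    [0, 0, -2, 0],
    [0, 0, -6, 0],
    [0, 0, -10, 0],
    [0, 0, -14, 0],
    [3, 0, -18, 0],
    [6, 0, -20, 0],
    [10, 0, -20, 0],
    [14, 0, -20, 0],
    [18, 0, -20, 0],
    [18, 0, -20, 0]
  ],
  "grip": 0.66
}}

```text
time_s: 37.53
ee_pos: [0.6099, 0.1226, 0.2212]
ee_rot: [-0.001, 0.683, 0.73, 0.002]
force: [-0.6, -0.2, -0.1]
gripper_width: 0.66
gripper_force: 0.0
```

```bash
python3 - <<'E'
from h import *
for n in ("side","scene"):
    print(n,*tiles(n,0.012)[2],sep="\n")
    im=snapshot(n); hsv=cv2.cvtColor(im,cv2.COLOR_RGB2HSV)
    c=proj(n,(.417,-.295,.035)).astype(int); print(n,"mat c",c,"mat corners",[proj(n,(.417+a,-.295+b,.003)).round().tolist() for a,b in((.047,.087),(-.047,-.087))])
    # coarse grey-value map round the pot
    v,s=hsv[...,2],hsv[...,1]
    for r in range(c[1]-36,c[1]+36,3): print(" ".join(f"{v[r,x]:3d}{'*' if s[r,x]<70 else ' '}" for x in range(c[0]-36,c[0]+37,4)))
E
```

```text
side
(np.float64(0.4637), np.float64(0.0507), 50, 46, 4.4, 2087)
(np.float64(0.469), np.float64(-0.069), 50, 46, 0.0, 2111)
(np.float64(0.542), np.float64(-0.0045), 50, 45, 0.0, 2094)
(np.float64(0.6145), np.float64(0.059), 49, 46, 0.0, 2053)
(np.float64(0.621), np.float64(-0.061), 50, 44, 0.0, 1680)
side mat c [346 149] mat corners [[328.0, 172.0], [361.0, 142.0]]
216  213  213  221  222  225  195  177  192  192  181  184  169   92  127  108  101* 111  122 
209  220  210  221  222  193  192  184  147  190  183  141   89   89   91   79*  79*  80*  80*
211  227  205  155  125   96   95   93   94   88   90   92   90   89   71*  81*  80*  81*  81*
123  124   97   98  104   96   94   95   93   91   89   93   87   87   57*  76*  81*  79*  97*
126   96  100  100  105   96   94   93   94   90   90   91   86   87  108*  57*  62* 127*  99*
130   97   96  103  104   94   95   95   94   91   89   89   86   90* 115* 130* 221* 206* 239*
127  130  111  115  120  113  112  114  108  108  101   89   85   90  108* 247* 251* 247* 235*
127  131  124  136  147  122  121  124  118  119*  95   87   84   9
[... 3500 characters left out ...]
*  24*  26*  16   17   19*  20*  17*
 74   71   73  124  154   79   15*  16*  15   20*  15*   8   22*  15*  21*  14*   8    7   15*
 68   69   80  142  151  132   17*  18*  14*  19*  19*  14   63   56*  21*  15*  18*  26*  18*
 70   70   73  143  138  129   18   16*  25   91  140   30*  78   44*  14   19   18   18*  23*
 73   75   71  126  147  141  130  128  133  134  145   32*  26*  50*   5   18*  18*   8*  29*
 72   68   71   64  132  145  146  156  145  144  133   18*  12*  34*   7   71   21* 117  112 
 65   55   67   72   63  149  143  144  151  141  146    9   17*  18*  24*  17*  21* 138   91 
 70   63   66   70   66   76  107   72  123  154  143   42    6   21*  91   22*  17*  43   67
```

```bash
python3 - <<'E'
from h import *
import pot
im={n:snapshot(n) for n in("side","scene")}
best=[]
# upright-pot model: score = edge contrast along silhouette, by grad magnitude
G={}
for n in im:
    lab=cv2.cvtColor(im[n],cv2.COLOR_RGB2LAB).astype(np.float32)
    gx=[cv2.Sobel(lab[...,k],cv2.CV_32F,1,0) for k in range(3)]; gy=[cv2.Sobel(lab[...,k],cv2.CV_32F,0,1) for k in range(3)]
    G[n]=np.minimum(np.sqrt(sum(a*a for a in gx+gy)),150)
def sc(p):
    s=0
    for n in G:
        m=pot.sil(n,(p[0],p[1]),p[2],p[3],G[n].shape)
        e=cv2.morphologyEx(m,cv2.MORPH_GRADIENT,np.ones((3,3),np.uint8))>0
        s-=G[n][e].mean()
    return s
from scipy.optimize import differential_evolution
r=differential_evolution(sc,[(.36,.47),(-.35,-.24),(-.5,.5),(-.5,.5)],maxiter=25,popsize=10,seed=2)
print(r.x.round(3),r.fun)
r2=differential_evolution(lambda p:sc([p[0],p[1],0.,0.]),[(.36,.47),(-.35,-.24)],maxiter=25,popsize=10,seed=2)
print("upright",r2.x.round(3),r2.fun)
for n in im:
    m=pot.sil(n,r2.x,0.,0.,G[n].shape); y,x=np.nonzero(m); print(n,"x",x.min(),x.max(),"y",y.min(),y.max())
o=get_obs(); print(o["ee_pos"])
E
```

```text
[ 0.414 -0.303  0.072  0.041] -233.8759765625
upright [ 0.417 -0.305] -235.19049072265625
side x 336 357 y 133 160
scene x 244 261 y 135 159
[0.61166238 0.11377366 0.22023843]
```

```bash
python3 -c "
from station import *
print(finish_job())"
```

```text
the job is handed in; nothing more can be done
None
```

The job is handed in. At the last measurement before that, the five tiles lay glazed side up in the tray, within about 4 mm of their square centres. The pot stood mouth down on the mat, about 10 mm off the mat's centre. The hand-in returned no verdict.

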